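Clamp the glued bat and set the bell timer

TASK

The freshly glued bat lies ready in the press: pull the press lever all the way down so that the bat is clamped. Then set the wind-up timer to 10 minutes the way such a clock wants it: first turn its knob clockwise past the last mark (15 minutes), then back to the 10-minute mark. Leave the bat where it lies in the press and do not disturb the glue bottle, the roller or the ball carton.

Things in the scene. Friction and masses are not known exactly. Their poses are not given: they have to be found in the camera images.
- press: Bat press, fixed: plywood base 210 (x) x 230 (y) x 18 mm, cork-faced bed (top at 36 mm), two posts at y = +-99 mm, grey cross beam (40 mm wide in x, top at 115 mm) with axle cheeks up to 158 mm. A lever's cam pushes a wooden platen down onto the bat. Origin: centre of the underside, z up. Lever axle: along the press's y, at x = 0, y = 0, z = 142 mm; the lever is on its -x side.
- lever_ball (a point): Centre of the black ball, 32 mm across, at the end of the press lever (rod 12 mm thick), 160 mm from the axle. It moves in the press's x-z plane (y = 0). Raised: 50 mm in front (-x) of the axle and 152 mm above it; fully down: 160 mm in front and 8 mm above it. Use the position; its axes turn with the lever.
- press_lever (a joint): Angle of the press lever, rad: 0 raised (rod 1.25 rad above the horizontal), growing as the ball is brought to -x of the press and down; the platen meets the bat at about 0.96; 1.2 is fully down, at its stop, bat clamped. It starts between 0 and 0.25, takes 3 to 6 N at the ball and stays where it is left.
- timer: Wind-up bell timer, fixed: grey wedge-shaped case about 108 (x) x 114 (y) x 92 mm high; its flat face slopes 35 degrees (0.611 rad), low at the timer's -x, high at its +x. Origin: on the table under the centre of the face, z up. The face's normal is (-0.574, 0, 0.819) in the timer's frame.
- timer_knob (a joint): Angle of the timer's knob, rad, growing clockwise as one faces the dial: 0 = pointer on the zero mark, up the slope; 0.1745 a minute, so 10 minutes = 1.745 and the last mark, 15 minutes = 2.618; end stop at 2.845. It starts between 0 and 2 minutes, turns against 0.06 N m of friction and stays where it is left.
- timer_grip (a point): Point on the knob's axis, 28 mm out from the face, 6 mm below the knob's top. z: out along the axis; x: where the pointer points (turns with the knob). The knob is a black bar 46 mm long (x), 12 mm thick (y, flat sides), its top 34 mm from the face, on a skirt 51 mm across, 4 mm high. On the pointer half a thin nose reaches 36 mm from the axis and the top has a white line.
- glue_mid (a point): Loose white squeeze bottle of glue with a clear conical nozzle, 54 mm diameter, 172 mm high, 200 g; the point is half-way up. Bystander.
- roller_mid (a point): Loose hand roller lying on the table: black rubber roll 100 mm long, 36 mm thick, 60 mm to +x of the point, wooden handle 26 mm thick reaching 95 mm to -x of it. The point is 13 mm above the table. Bystander.
- carton_mid (a point): Loose cardboard carton of balls, 42 (x) x 126 (y) x 42 mm, 90 g; the point is its centre. Bystander.
- dial (a point): Centre of the timer's face, 56 mm above the table (axes as the timer's). White dial 102 mm across with black minute marks, one each 10 degrees, clockwise as one faces it, from 0 (straight up the slope, with a round dot inside it) to 15, the last. The marks of 0, 5, 10 and 15 minutes are longer and thicker.
- platen: The press's wooden platen, 150 (x) x 154 (y) x 14 mm, above the bat; guided straight up and down and driven by the lever through stiff springs: 8 mm above the bat with the lever raised; with the lever fully down it presses the bat with about 25 N. Origin: centre of its underside.
- bat: The glued bat, loose, 180 g. Origin: centre of its round blade (150 mm across, 10 mm thick, black rubber on both faces), at its underside. It lies flat on the press bed; its handle (about 100 mm long, 27 to 31 mm wide, 23 mm thick) sticks out of the press to the bat's -x, below the lever. It stays there.
Not all that is in view belongs to the job. Of the things that look like the timer, the largest one is meant.

How it is judged:
On the way, in this order (a step that is already met when the one before it is completed fails the run):
1. the press lever is fully down and the bat clamped (value of joint press_lever above 1.1 rad), for 0.2 s.
2. the timer's knob is turned past the 15-minute mark (value of joint timer_knob above 2.63 rad), for 0.05 s.
At the end, for the whole second after the job is handed in: The press lever is fully down (past 1.1 of 1.2 rad) with the platen pressing on the bat (over 10 N), the bat has not shifted by more than 15 mm, and the timer's knob stands still at 10 minutes, within 0.6 minute (1.64 to 1.85 rad) (value of joint press_lever above 1.1 rad and contact force between platen and bat above 10 N and value of joint timer_knob between 1.64 and 1.85 rad and velocity of joint timer_knob between -0.02 and 0.02 rad/s and distance of bat from where it was at the start of the episode below 0.015 m); the robot touches nothing.
It fails at once if the glue bottle is shifted by more than 30 mm or tipped (distance of glue_mid from where it was at the start of the episode above 0.03 m or angle between glue_mid's own z axis and vertical above 0.4 rad).
It fails at once if the roller is shifted by more than 30 mm (distance of roller_mid from where it was at the start of the episode above 0.03 m).
It fails at once if the ball carton is shifted by more than 30 mm (distance of carton_mid from where it was at the start of the episode above 0.03 m).
It fails at once if the bat is shifted in the press by more than 25 mm (distance of bat from where it was at the start of the episode above 0.025 m).
It also fails if it takes over 64 s, if anything falls off the work surface, if the arm or the gripper's body presses on something with over 40 N, if the wrist force passes 120 N, or if a joint passes its speed limit or range.

ROBOT

A 6-joint arm with a two-finger parallel gripper is mounted at the origin on the work surface. World frame = base frame: x ahead of the robot, y to its left, z up, the work surface at z = 0. Lengths are in m, angles in rad, forces in N, time in s.
With the tool pointing down it reaches from about 0.35 to 0.975 m from the base axis. Payload 4.9 kg.
Tool frame: the origin (TCP) lies at the very end of the fingers, on their centre line; the grasp point (between the pads) lies 19 mm behind it; z points along the fingers, y is the line along which they close (so a half turn about z gives the same grasp; the last joint's range is limited). The gripper opens to 85 mm and grips with 20 to 120 N. Pads are 22 mm wide; open, the fingers measure 114 mm over their backs; the gripper's body (76 mm by 85 mm) begins 54 mm behind the grasp point. The pads swing forward as they close: fully open they stand 13 mm farther back than shut.
Start: joints at [-1.265, 0.053, 1.613, -0, 1.476, -0.119], TCP at [0.258, -0.569, 0.231] pointing down, gripper open.
Joint ranges: [-3.01, 3.01], [-1.01, 2.22], [0.06, 2.58], [-1.02, 4.17], [0.09, 2.62], [-3.14, 3.14]. Speed limits (rad/s): [2.57, 2.57, 3.14, 3.14, 3.14, 3.14].

INTERFACE

Orientations are given as a unit quaternion [w, x, y, z].
In Python, from plant import state, optics, ticket, nets gives the robot as it stands. The module is installed in compiled form; this text tells all that it offers.
- The arm moves only by the shell command python3 -m inch 'ROWS' [OPENING]. ROWS is JSON, a list of rows, each an object of numbers: "dx", "dy", "dz": the shift along the tool's x, y, z as a fraction of full scale; "rx", "ry", "rz": the turn, a rotation vector about the tool's x, y, z as a fraction of full scale. In form: [{"dx": .., "dy": .., "dz": .., "rx": .., "ry": .., "rz": ..}, ...]. A call has 1 to 5 rows; each row is the pose to reach, as a shift and turn from the pose commanded when the call began, along the tool's axes at that moment; what a row does not reach only later rows make up. Full scale, the value 1, is 0.8 m for a shift and 1.5 rad for a turn. A row lasts 1/10 s, in which the tool goes at most 50 mm and 8.59 degrees, less where a joint would pass 70% of its speed; a pose out of reach is approached as far as the arm can. A call with a number of a shift or a turn outside -1 to 1 is refused whole. A call with a gripper value outside its range is refused whole. OPENING is the opening, from -1 (shut) to 1 (fully open), set as the call begins (- or left out, the last holds). The fingers move at their own pace and stop on an object; the grip force is fixed at half the most. Time passes only in rows, so rows that repeat a pose let the fingers close. It gives the time, the measured TCP pose, the force, the opening and the grip force at its end, in the units of the state.
- state(): the state, without advancing time (a new reading comes with each control period).
- optics.grab_frame(name): name is "side" or "top" or "wrist"; returns the picture (420x560x3 uint8, red, green, blue); there is no depth.
- optics.camera_info(name): a dict with "fx", "fy", "cx", "cy" (pixels), "R" (3x3) and "t" (3): a world point X has camera coordinates R X + t. Camera axes: x right, y down, z forward; pixel columns grow to the right and rows downward; lengths in m; the calibration is good to about 2 mm. A picture is of the moment at which its call begins: read the wrist's pose just before it. camera_info takes no time and is no camera call; for the wrist camera it gives the pose at the moment of the call.
- ticket.job_done(): hands the job in; it is judged then, once.
Trained networks look in the newest picture that a camera, given by its name, has taken for a name from the list of things; names that differ only in an ending like _2 or _b are one class to them, and where a whole thing is asked for, a point or a joint stands for the part that bears it (a point fixed in the world has none). Each returns a list of dicts, best first, with "confidence" (0 to 1); they miss things now and then, are a little off and sometimes report something else, mostly with a low value. They report only what shows in the picture. A call takes as long as a camera call. They do not tell look-alikes from the thing itself.
- nets.boxes_of(camera, name): "bbox" ([centre column, centre row, width, height] in pixels, round what is visible of it).
- nets.outline_of(camera, name): "pixels" (420x560 bool, what is visible of it) and "bbox" ([centre column, centre row, width, height] in pixels, round what is visible of it).
The state is a dict: "time": time; "joint_pos": joint angles; "joint_vel": joint speeds; "joint_efforts": joint torques, N m; "tool_pos": TCP position; "tool_rot": TCP orientation; "contact_force": force on the tool from outside, world axes, zero at the start; "ft_torque": the same for the moment, N m; "gripper_width": opening from 0.0 (shut) to 1.0 (fully open); "grasp_force": force on a finger pad.
Only numpy, scipy, OpenCV 4.12 (cv2) and the standard library are available. Lean on these libraries where they do the work, as an engineer would, in place of code of your own. Each camera call takes 0.05 s, during which the arm holds its last target. There are 200 camera calls.

## Working session

There is one attempt and no reset: what is moved stays moved. The work goes in short steps, Python scripts to look and compute and a shell command to move; the robot and the scene stay as the last step left them, time stands still between calls to the robot, and variables do not carry over. Pictures are saved under pics/ and viewed, at most 10 in all, crops included, and the job is handed in when it is done.

```bash
mkdir -p pics
python3 - <<'E'
from plant import state, optics
import cv2, numpy as np
s=state(); print(s)
for n in ("side","top"):
    im=optics.grab_frame(n); cv2.imwrite(f"pics/{n}0.png",im[:,:,::-1])
    c=optics.camera_info(n); print(n,c)
E
```

```text
{'time': 0.0, 'joint_pos': array([-1.26500490e+00,  5.33666544e-02,  1.61431336e+00,  1.05490627e-05,
        1.47595368e+00, -1.18970246e-01]), 'joint_vel': array([ 6.56736639e-04, -7.19978352e-04, -6.56703235e-05, -9.90147037e-04,
       -2.23410360e-04,  2.37414837e-05]), 'joint_efforts': array([-7.40398336e-04, -3.93680727e+01, -3.70175135e+01, -1.03973409e-04,
        7.09867571e-03,  2.81515935e-05]), 'tool_pos': array([ 0.25739734, -0.56885778,  0.23004536]), 'tool_rot': array([-1.01656192e-03,  9.77531432e-01,  2.10787235e-01, -8.99614984e-05]), 'contact_force': array([ 0.06252975,  0.15164098, -1.64416824]), 'ft_torque': array([ 0.02157988,  0.04353194, -0.01671672]), 'grasp_force': 0.0, 'gripper_width': 1.001178161321048}
side {'fx': 497.3002492929533, 'fy': 497.3002492929533, 'cx': 270.9213236003249, 'cy': 214.7483454957014, 'R': array([[-0.79902403, -0.6010191 , -0.01834753],
       [-0.42435126,  0.58524611, -0.69095079],
       [ 0.42601245, -0.54430049, -0.72266892]]), 't': array([0.52938117, 0.35161124, 1.04761541])}
top {'fx': 418.0023231360556, 'fy': 418.0023231360556, 'cx': 279.8013570812597, 'cy': 198.5185247799844, 'R': array([[-1.09757100e-02, -9.99939740e-01,  2.23596279e-04],
       [-9.89717641e-01,  1.08316163e-02, -1.42624218e-01],
       [ 1.42613201e-01, -1.78669924e-03, -9.89776885e-01]]), 't': array([0.05984778, 0.62667173, 1.21146084])}
```

View pics/top0.png

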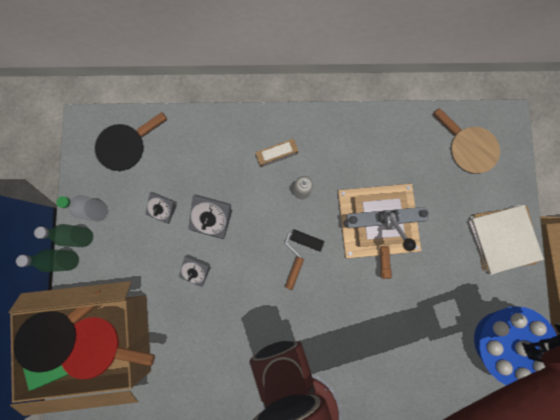

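View pics/side0.png

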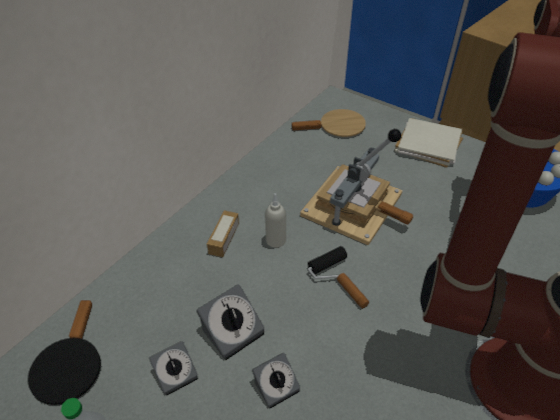

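Timer candidates: top (209,217), (160,208), (194,270), which are side (230,318), (173,367), (276,380). The largest, top (209,217) / side (230,318), is the one meant. The press is at top (380,220), with its lever ball at top (409,245) / side (395,135). Next I'll check these in a close crop.

Run:
```python
import cv2, numpy as np
t=cv2.imread("pics/top0.png"); s=cv2.imread("pics/side0.png")
def crop(im,c,r,w,h,k): return cv2.resize(im[r:r+h,c:c+w],None,fx=k,fy=k,interpolation=cv2.INTER_CUBIC)
a=crop(t,180,187,60,60,5); b=crop(s,190,280,80,80,3.75)
c=crop(t,330,175,100,75,4); d=crop(s,295,120,133,100,3)
A=np.hstack([a,b,np.zeros((300,200,3),np.uint8)]); B=np.hstack([c,d[:, :399],np.zeros((300,1,3),np.uint8)])
cv2.imwrite("pics/crop1.png",np.vstack([A,B]))
```

```text
(no output)
```

View pics/crop1.png

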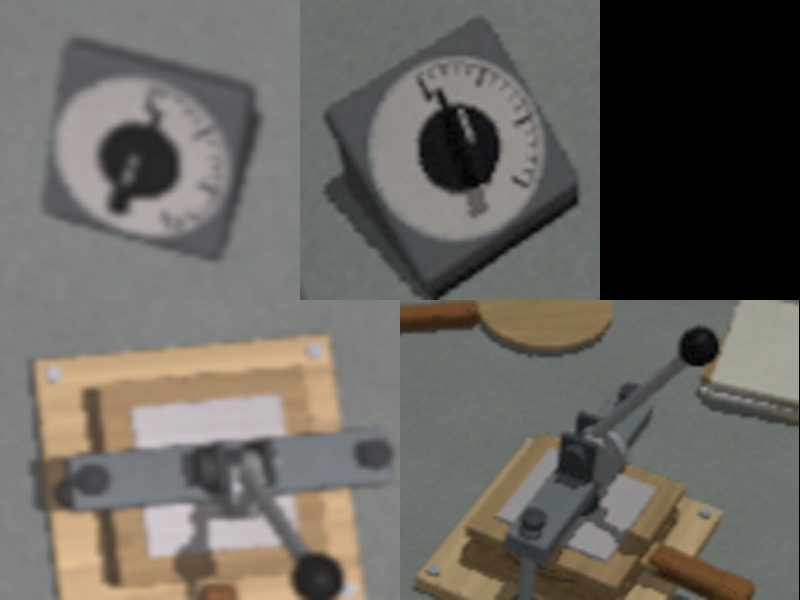

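The crop confirms the choice: this is the largest timer, with its pointer near the 0 mark (side 224,301) and the marks running clockwise. The press lever is raised, with the ball at side (395,135) and the bat handle under it. Now I'll fit the poses.

```bash
cat > fit.py <<'E'
import numpy as np
from scipy.optimize import least_squares
from scipy.spatial.transform import Rotation as R
from plant import optics
def proj(X,n,c=None):
    c=c or optics.camera_info(n); p=np.atleast_2d(X)@c["R"].T+c["t"]
    return np.c_[c["fx"]*p[:,0]/p[:,2]+c["cx"],c["fy"]*p[:,1]/p[:,2]+c["cy"]]
def place(P,x,y,yaw): return np.asarray(P)@R.from_euler('z',yaw).as_matrix().T+[x,y,0]
E
python3 - <<'E'
from fit import *
from plant import nets
import cv2
T=lambda c,r:(c/5+180,r/5+187); S=lambda c,r:((c-300)/3.75+190,r/3.75+280)
# press
bx,by=.105,.115
obs=[("top",(bx,by,.018),(338.75,190.5)),("top",(bx,-by,.018),(412,184)),("top",(-bx,by,.018),(345,257)),("top",(-bx,-by,.018),(420,249)),
("side",(bx,by,.018),None),("side",(-bx,by,.018),(368,240)),("side",(-bx,-by,.018),(402.5,190.7)),("side",(bx,by,.018),(301,211))]
obs=[o for o in obs if o[2]]
f=lambda p:np.concatenate([(proj(place([o[1]],*p),o[0])[0]-o[2]) for o in obs])
r=least_squares(f,[.6,-.3,0],loss='soft_l1'); print("press",r.x,f(r.x).round(1)); pp=r.x
# timer
h=.0628;w=.057;k=np.cos(.611),np.sin(.611)
fc=lambda u,v:(u*k[0],v,.056+u*k[1])
obs2=[("top",(0,0),T(142,155)),("side",(0,0),S(457,148)),("top",(h,w),T(72,40)),("top",(h,-w),T(255,85)),("top",(-h,-w),T(222,258)),("top",(-h,w),T(45,212)),
("side",(h,w),S(330,118)),("side",(h,-w),S(480,20)),("side",(-h,-w),S(578,185)),("side",(-h,w),S(435,280))]
best=None
for y0 in (0,1.57,3.14,-1.57):
    f2=lambda p:np.concatenate([(proj(place([fc(*o[1])],*p),o[0])[0]-o[2]) for o in obs2])
    q=least_squares(f2,[.5,.2,y0],loss='soft_l1')
    if best is None or q.cost<best.cost: best=q
print("timer",best.x,best.cost,f2(best.x).round(1))
P=place([fc(.046,0)],*best.x); print("0mark",proj(P,"top"),T(155,95),proj(P,"side"),S(428,80))
# ball
uv={}
for n in("top","side"):
    optics.grab_frame(n); b=nets.boxes_of(n,"lever_ball"); print(n,b[:2])
E
```

```text
press [ 0.56081855 -0.24776727  0.06890302] [-1.  -1.1 -0.1 -0.5 -0.3  1.   0.6  2.9  0.4  0.3  0.4 -1.7 -1.6 -1.1]Traceback (most recent call last):
  File "<stdin>", line 20, in <module>
    return func(*args, **kwargs)
    result = trf(vector_fun.fun, vector_fun.jac, x0, f0, J0, lb, ub, ftol, xtol,
                 gtol, max_nfev, x_scale, loss_function, tr_solver,
                 tr_options.copy(), verbose, callback=callback_wrapped)
    return trf_no_bounds(
        fun, jac, x0, f0, J0, ftol, xtol, gtol, max_nfev, x_scale,
        loss_function, tr_solver, tr_options, verbose, callback=callback)
    J = jac(x)
    self._update_jac()
    ~~~~~~~~~~~~~~~~^^
    self.J = self.jac_wrapped(xp_copy(self.x), f0=self.f)
             ~~~~~~~~~~~~~~~~^^^^^^^^^^^^^^^^^^^^^^^^^^^^
    J, dct = approx_derivative(
             ~~~~~~~~~~~~~~~~~^
        self.fun,
        ^^^^^^^^^
    ...<2 lines>...
        **self.finite_diff_options,
        ^^^^^^^^^^^^^^^^^^^^^^^^^^^
    )
    ^
    J, _nfev = _dense_difference(fun_wrapped, x0, f0, h,
               ~~~~~~~~~~~~~~~~~^^^^^^^^^^^^^^^^^^^^^^^^
                             use_one_sided, method,
                             ^^^^^^^^^^^^^^^^^^^^^^
                             mf)
                             ^^^
    df = [f_eval - f0 for f_eval in f_evals]
                                    ^^^^^^^
    f = np.atleast_1d(self.fun(x, *self.args, **self.kwargs))
                      ~~~~~~~~^^^^^^^^^^^^^^^^^^^^^^^^^^^^^^
    return np.atleast_1d(self.fun(x))
                         ~~~~~~~~^^^
    return self.f(x, *self.args, **self.kwargs)
           ~~~~~~^^^^^^^^^^^^^^^^^^^^^^^^^^^^^^
  File "<stdin>", line 19, in <lambda>
  File "fit.py", line 6, in proj
    c=c or optics.camera_info(n); p=np.atleast_2d(X)@c["R"].T+c["t"]
           ~~~~~~~~~~~~~~~~~~^^^
ValueError: time passes only in moves, steps and waits
```

```bash
cat > fit.py <<'E'
import numpy as np
from scipy.optimize import least_squares
from scipy.spatial.transform import Rotation as R
from plant import optics
C={n:optics.camera_info(n) for n in("top","side")}
def proj(X,n):
    c=C[n]; p=np.atleast_2d(X)@c["R"].T+c["t"]
    return np.c_[c["fx"]*p[:,0]/p[:,2]+c["cx"],c["fy"]*p[:,1]/p[:,2]+c["cy"]]
def place(P,x,y,yaw): return np.asarray(P)@R.from_euler('z',yaw).as_matrix().T+[x,y,0]
E
python3 - <<'E'
from fit import *
from plant import nets,state
T=lambda c,r:(c/5+180,r/5+187); S=lambda c,r:((c-300)/3.75+190,r/3.75+280)
h=.0628;w=.057;k=np.cos(.611),np.sin(.611)
fc=lambda u,v:(u*k[0],v,.056+u*k[1])
obs2=[("top",(0,0),T(142,155)),("side",(0,0),S(457,148)),("top",(h,w),T(72,40)),("top",(h,-w),T(255,85)),("top",(-h,-w),T(222,258)),("top",(-h,w),T(45,212)),
("side",(h,w),S(330,118)),("side",(h,-w),S(480,20)),("side",(-h,-w),S(578,185)),("side",(-h,w),S(435,280))]
best=None
f2=lambda p:np.concatenate([(proj(place([fc(*o[1])],*p),o[0])[0]-o[2]) for o in obs2])
for y0 in (0,1.57,3.14,-1.57):
    q=least_squares(f2,[.5,.2,y0],loss='soft_l1')
    if best is None or q.cost<best.cost: best=q
print("timer",best.x,best.cost,f2(best.x).round(1))
P=place([fc(.046,0)],*best.x); print("0mark",proj(P,"top"),T(155,95),proj(P,"side"),S(428,80))
uv=[]
for n in("top","side"):
    optics.grab_frame(n); b=nets.boxes_of(n,"lever_ball"); print(n,b[:3]); uv.append((n,b[0]["bbox"][:2]))
g=lambda p:np.concatenate([proj(p,n)[0]-u for n,u in uv]) 
q=least_squares(g,[.5,-.3,.29]);print("ball",q.x,g(q.x))
pp=[.5608,-.2478,.0689]
for a in(0,.1,.2,.25):
    e=1.25-a; print(a,place([(-.16*np.cos(e),0,.142+.16*np.sin(e))],*pp))
print(state()["time"])
E
```

```text
timer [ 0.56988201  0.26501114 -0.25660399] 22.31297202427584 [-0.  -0.   0.3 -3.  -2.4 -0.2 -1.   0.3 -0.4  1.5 -1.3  1.6 -2.1 -5.6
  0.3 -6.3  2.8 -2.7 -0.4  1. ]
0mark [[210.28300303 204.56774406]] (211.0, 206.0) [[221.46288451 298.67957737]] (224.13333333333333, 301.3333333333333)
top [{'bbox': [395.6, 231.6, 33.8, 40.9], 'confidence': 0.86}, {'bbox': [210.5, 216.2, 40.2, 43.5], 'confidence': 0.33}]
side [{'bbox': [373.6, 155.6, 53.5, 50.3], 'confidence': 0.94}]
ball [ 0.51631355 -0.24648394  0.19930292] [-0.30236861 -0.59755948  0.64784099  0.05552893]
0 [[ 0.51046813 -0.25127336  0.29383754]]
0.1 [[ 0.49559708 -0.2522996   0.28804223]]
0.2 [[ 0.48137752 -0.25328088  0.28078772]]
0.25 [[ 0.47455674 -0.25375158  0.27663536]]
0.3
```

```bash
cat >> fit.py <<'E'
from plant import state
def Rq(q): return R.from_quat([q[1],q[2],q[3],q[0]])
def row(pos,Rm,s=None):
    s=s or state(); R0=Rq(s["tool_rot"])
    d=R0.inv().apply(np.array(pos)-s["tool_pos"])/.8
    v=(R0.inv()*R.from_matrix(Rm)).as_rotvec()/1.5
    print("row d",d.round(4),"r",v.round(4),"| mm",(d*800).round(1))
def down(yaw): # tool down, tool x at yaw
    x=np.array([np.cos(yaw),np.sin(yaw),0]);z=np.array([0,0,-1.]);return np.c_[x,np.cross(z,x),z]
E
python3 - <<'E'
from fit import *
uv=[("top",(409.5,244.25)),("side",(394.7,135.3))]
g=lambda p:np.concatenate([proj(p,n)[0]-u for n,u in uv])
q=least_squares(g,[.5,-.3,.29]);print("ball",q.x,g(q.x))
pp=[.5608,-.2478,.0689]
b=q.x
l=R.from_euler('z',-pp[2]).apply(b-[pp[0],pp[1],.142]);print("in press",l,np.hypot(l[0],l[2]),1.25-np.arctan2(l[2],-l[0]))
M=down(pp[2])
row(b+[0,0,.10],M); row(b-[0,0,.019],M)
E
```

```text
ball [ 0.47907383 -0.2593195   0.27169511] [ 0.06487934  0.13246595 -0.14626778 -0.01021563]
in press [-0.08232533 -0.00586569  0.12969511] 0.15361731728797312 0.24479098268490995
row d [ 0.412  -0.239  -0.1758] r [-5.000e-04  1.000e-04  2.373e-01] | mm [ 329.6 -191.2 -140.7]
row d [ 0.412  -0.2388 -0.0271] r [-5.000e-04  1.000e-04  2.373e-01] | mm [ 329.6 -191.1  -21.7]
```

```bash
python3 -m inch '[{"dx":0.03,"dy":-0.02,"dz":-0.1,"rz":0.1},{"dx":0.15,"dy":-0.09,"dz":-0.17,"rz":0.237},{"dx":0.412,"dy":-0.239,"dz":-0.17,"rz":0.237},{"dx":0.412,"dy":-0.239,"dz":-0.17,"rz":0.237},{"dx":0.412,"dy":-0.239,"dz":-0.17,"rz":0.237}]' 1
python3 - <<'E'
from fit import *
b=np.array([.479,-.257,.273]);row(b+[0,0,.08],down(.0689))
E
```

```text
row d [ 0.4131 -0.2416 -0.1525] r [-5.000e-04  1.000e-04  2.373e-01] | mm [ 330.5 -193.3 -122. ]validation failed for argument at $[0]...
```

```bash
python3 -m inch '[{"dx":0.03,"dy":-0.02,"dz":-0.1,"rx":0,"ry":0,"rz":0.1},{"dx":0.15,"dy":-0.09,"dz":-0.17,"rx":0,"ry":0,"rz":0.237},{"dx":0.412,"dy":-0.239,"dz":-0.17,"rx":0,"ry":0,"rz":0.237},{"dx":0.412,"dy":-0.239,"dz":-0.17,"rx":0,"ry":0,"rz":0.237},{"dx":0.412,"dy":-0.239,"dz":-0.17,"rx":0,"ry":0,"rz":0.237}]' 1
python3 - <<'E'
from fit import *
b=np.array([.479,-.257,.273]);row(b+[0,0,.08],down(.0689))
E
```

```text
time: 0.8
tool_pos: [0.3768, -0.4007, 0.3356]
tool_rot: [0.0, 0.999, 0.034, 0.0]
contact_force: [0.6, -0.1, 0.3]
gripper_width: 0.998
grasp_force: 0.0
row d [ 0.1397 -0.1705 -0.0218] r [ 0.0005 -0.0004 -0.0003] | mm [ 111.8 -136.4  -17.5]
```

```bash
python3 -m inch '[{"dx":0.14,"dy":-0.17,"dz":-0.022,"rx":0,"ry":0,"rz":0},{"dx":0.14,"dy":-0.17,"dz":-0.022,"rx":0,"ry":0,"rz":0},{"dx":0.14,"dy":-0.17,"dz":-0.022,"rx":0,"ry":0,"rz":0},{"dx":0.14,"dy":-0.17,"dz":-0.022,"rx":0,"ry":0,"rz":0},{"dx":0.14,"dy":-0.17,"dz":-0.022,"rx":0,"ry":0,"rz":0}]' 1
python3 - <<'E'
from fit import *
import cv2
C["wrist"]=optics.camera_info("wrist")
im=optics.grab_frame("wrist");cv2.imwrite("pics/w1.png",im[:,:,::-1])
print(state()["tool_pos"]); print(proj([.479,-.257,.273],"wrist"),proj([.4746,-.2538,.2766],"wrist"))
row([.478,-.256,.255],down(.0689))
E
```

```text
time: 1.3
tool_pos: [0.4801, -0.2561, 0.3532]
tool_rot: [0.0, 0.999, 0.037, 0.001]
contact_force: [-0.4, -0.8, 0.5]
gripper_width: 1.003
grasp_force: 0.0
[ 0.47910777 -0.25761576  0.35271215]
[[284.29275984 219.51086912]] [[279.75031784 226.1072695 ]]
row d [-0.0013 -0.0022  0.1221] r [ 0.0004 -0.0001  0.0023] | mm [-1.  -1.7 97.7]
```

View pics/w1.png

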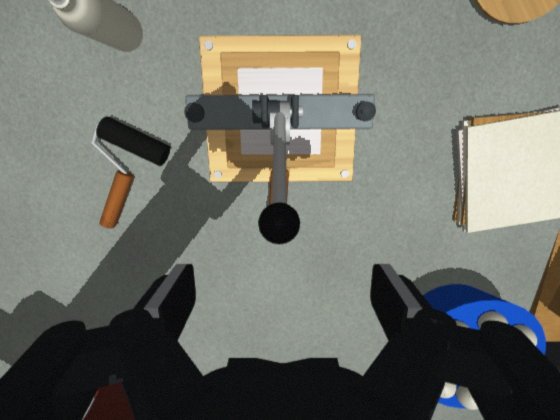

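The wrist view shows the ball at (280,223), midway between the fingers and in line with the rod. The prediction matches, so I'll descend and grip the ball.

```bash
python3 -m inch '[{"dx":-0.004,"dy":-0.004,"dz":0.06,"rx":0,"ry":0,"rz":0},{"dx":-0.004,"dy":-0.004,"dz":0.12,"rx":0,"ry":0,"rz":0},{"dx":-0.004,"dy":-0.004,"dz":0.12,"rx":0,"ry":0,"rz":0}]' 1;  python3 -m inch '[{"dx":0,"dy":0,"dz":0,"rx":0,"ry":0,"rz":0},{"dx":0,"dy":0,"dz":0,"rx":0,"ry":0,"rz":0},{"dx":0,"dy":0,"dz":0,"rx":0,"ry":0,"rz":0},{"dx":0,"dy":0,"dz":0,"rx":0,"ry":0,"rz":0},{"dx":0,"dy":0,"dz":0,"rx":0,"ry":0,"rz":0}]' -1
python3 - <<'E'
from fit import *
pp=[.5608,-.2478,.0689]
s=state();print(s["tool_pos"])
g=s["tool_pos"]-[0,0,-.019]
l=R.from_euler('z',-pp[2]).apply(g-[pp[0],pp[1],.142]);a0=np.arctan2(l[2],-l[0]);print(l,1.25-a0)
for a in np.linspace(.24,1.2,9):
  p=lambda a:np.array([-np.cos(1.25-a),np.sin(1.25-a)])*.16
  d=p(a)-p(.24); print(round(a,2),"dx %.4f dz %.4f"%(d[0]/.8,-d[1]/.8))
E
```

```text
time: 1.65
tool_pos: [0.4701, -0.2538, 0.2466]
tool_rot: [-0.005, 0.999, 0.034, -0.007]
contact_force: [-1.1, -0.1, -2.2]
gripper_width: 0.999
grasp_force: 0.0
time: 2.15
tool_pos: [0.4753, -0.2537, 0.2605]
tool_rot: [-0.002, 0.999, 0.035, 0.001]
contact_force: [-6.0, 10.5, 8.1]
gripper_width: 0.341
grasp_force: 58.3
[ 0.47526335 -0.25369342  0.26052173]
[-8.57394336e-02  9.37217273e-06  1.37521733e-01] 0.2366955080442279
0.24 dx 0.0000 dz -0.0000
0.36 dx -0.0195 dz 0.0140
0.48 dx -0.0372 dz 0.0301
0.6 dx -0.0528 dz 0.0483
0.72 dx -0.0662 dz 0.0683
0.84 dx -0.0771 dz 0.0896
0.96 dx -0.0853 dz 0.1122
1.08 dx -0.0907 dz 0.1355
1.2 dx -0.0934 dz 0.1594
```

```bash
python3 -m inch '[{"dx":-0.0195,"dy":0,"dz":0.014,"rx":0,"ry":0,"rz":0},{"dx":-0.0372,"dy":0,"dz":0.03,"rx":0,"ry":0,"rz":0},{"dx":-0.0528,"dy":0,"dz":0.048,"rx":0,"ry":0,"rz":0},{"dx":-0.066,"dy":0,"dz":0.068,"rx":0,"ry":0,"rz":0},{"dx":-0.077,"dy":0,"dz":0.09,"rx":0,"ry":0,"rz":0}]' -1
cat > lev.py <<'E'
from fit import *
pp=[.5608,-.2478,.0689]
g=state()["tool_pos"]+[0,0,.019]
l=R.from_euler('z',-pp[2]).apply(g-[pp[0],pp[1],.142]);print(l,np.hypot(l[0],l[2]),1.25-np.arctan2(l[2],-l[0]))
E
python3 lev.py
```

```text
time: 2.65
tool_pos: [0.4148, -0.2586, 0.1871]
tool_rot: [-0.001, 0.999, 0.035, 0.002]
contact_force: [2.5, 9.4, 3.7]
gripper_width: 0.342
grasp_force: 65.8
[-0.14636299 -0.00071104  0.06414903] 0.15980369595204916 0.8369289862857483
```

```bash
python3 -m inch '[{"dx":-0.0082,"dy":0,"dz":0.0226,"rx":0,"ry":0,"rz":0},{"dx":-0.0136,"dy":0,"dz":0.046,"rx":0,"ry":0,"rz":0},{"dx":-0.016,"dy":0,"dz":0.07,"rx":0,"ry":0,"rz":0},{"dx":-0.016,"dy":0,"dz":0.072,"rx":0,"ry":0,"rz":0},{"dx":-0.016,"dy":0,"dz":0.072,"rx":0,"ry":0,"rz":0}]' -1; python3 lev.py
```

```text
time: 3.15
tool_pos: [0.4016, -0.2596, 0.1271]
tool_rot: [-0.002, 0.999, 0.035, 0.001]
contact_force: [2.5, 6.7, -2.9]
gripper_width: 0.346
grasp_force: 68.2
[-0.15958999 -0.00082502  0.00413023] 0.15964343015527205 1.224125550177581
```

```bash
Z='x'; python3 -m inch '[{"dx":0,"dy":0,"dz":0,"rx":0,"ry":0,"rz":0},{"dx":0,"dy":0,"dz":0,"rx":0,"ry":0,"rz":0},{"dx":0,"dy":0,"dz":0,"rx":0,"ry":0,"rz":0}]' 0.6; python3 -m inch '[{"dx":0,"dy":0,"dz":-0.05,"rx":0,"ry":0,"rz":0},{"dx":0,"dy":0,"dz":-0.11,"rx":0,"ry":0,"rz":0},{"dx":0,"dy":0,"dz":-0.17,"rx":0,"ry":0,"rz":0},{"dx":0,"dy":0,"dz":-0.23,"rx":0,"ry":0,"rz":0},{"dx":0,"dy":-0.05,"dz":-0.24,"rx":0,"ry":0,"rz":0}]' 0.6
python3 - <<'E'
from fit import *
x,y,yaw=.57,.265,-.2566
n=R.from_euler('z',yaw).apply([-.574,0,.819]); c=np.array([x,y,.056])
u=R.from_euler('z',yaw).apply([np.cos(.611),0,np.sin(.611)]) # up slope
z=-n; xx=u; M=np.c_[xx,np.cross(z,xx),z]
print(n,u)
row(c+n*.2,M); row([.48,.0,.32],down(-.1)) ; print(state()["tool_pos"])
E
```

```text
time: 3.45
tool_pos: [0.4014, -0.2618, 0.1281]
tool_rot: [0.001, 0.999, 0.035, 0.001]
contact_force: [-0.9, 0.7, 0.1]
gripper_width: 0.8
grasp_force: 0.0
time: 3.95
tool_pos: [0.3998, -0.2246, 0.3272]
tool_rot: [0.005, 0.999, 0.032, 0.005]
contact_force: [-0.1, 1.0, -0.1]
gripper_width: 0.799
grasp_force: 0.0
[-0.55520636  0.14567738  0.819     ] [ 0.79225698 -0.20787572  0.57368682]
row d [ 0.1145 -0.6435  0.1291] r [-0.0602  0.397   0.209 ] | mm [  91.6 -514.8  103.3]
row d [ 0.1181 -0.2738  0.0074] r [ 0.0059 -0.0065  0.1098] | mm [  94.5 -219.     6. ]
[ 0.39980757 -0.22459671  0.32720344]
```

```bash
python3 -m inch '[{"dx":0.114,"dy":-0.643,"dz":0.1,"rx":-0.06,"ry":0.397,"rz":0.209},{"dx":0.114,"dy":-0.643,"dz":0.1,"rx":-0.06,"ry":0.397,"rz":0.209},{"dx":0.114,"dy":-0.643,"dz":0.1,"rx":-0.06,"ry":0.397,"rz":0.209},{"dx":0.114,"dy":-0.643,"dz":0.1,"rx":-0.06,"ry":0.397,"rz":0.209},{"dx":0.114,"dy":-0.643,"dz":0.1,"rx":-0.06,"ry":0.397,"rz":0.209}]' 0.6
cat > tim.py <<'E'
from fit import *
import sys,json
x,y,yaw=json.load(open("timer.json"))
n=R.from_euler('z',yaw).apply([-.574,0,.819]); c=np.array([x,y,.056])
u=R.from_euler('z',yaw).apply([.819,0,.574])
def M(k): # pointer angle k cw
    xx=R.from_rotvec(-n*k).apply(u); return np.c_[xx,np.cross(-n,xx),-n]
E
echo '[0.57,0.265,-0.2566]' > timer.json
python3 - <<'E'
from tim import *
row(c+n*.2,M(0)); print(state()["joint_pos"])
E
```

```text
time: 4.45
tool_pos: [0.4228, 0.0139, 0.2833]
tool_rot: [0.034, 0.948, -0.121, 0.291]
contact_force: [0.3, -0.1, -1.3]
gripper_width: 0.796
grasp_force: 0.0
row d [-0.0813 -0.3501  0.0429] r [-0.0047  0.0109  0.001 ] | mm [ -65.1 -280.1   34.3]
[-0.0835425  -0.96656279  2.32580906 -0.09645555  1.19494431  1.74842438]
```

```bash
python3 -m inch '[{"dx":-0.08,"dy":-0.35,"dz":0.06,"rx":0,"ry":0.01,"rz":0},{"dx":-0.08,"dy":-0.35,"dz":0.06,"rx":0,"ry":0.01,"rz":0},{"dx":-0.08,"dy":-0.35,"dz":0.06,"rx":0,"ry":0.01,"rz":0},{"dx":-0.08,"dy":-0.35,"dz":0.06,"rx":0,"ry":0.01,"rz":0},{"dx":-0.08,"dy":-0.35,"dz":0.06,"rx":0,"ry":0.01,"rz":0}]' 0.6; python3 -m inch '[{"dx":-0.002,"dy":0,"dz":0,"rx":0,"ry":0,"rz":0},{"dx":-0.002,"dy":0,"dz":0,"rx":0,"ry":0,"rz":0}]' 0.6
python3 - <<'E'
from tim import *
import cv2
row(c+n*.2,M(0)); print(state()["joint_pos"])
C["wrist"]=optics.camera_info("wrist"); im=optics.grab_frame("wrist"); cv2.imwrite("pics/w2.png",im[:,:,::-1])
np.savez("w2.npz",**C["wrist"]); print(proj(c,"wrist"),proj(c+.046*u,"wrist"))
E
```

```text
time: 4.95
tool_pos: [0.4602, 0.2547, 0.2188]
tool_rot: [0.035, 0.947, -0.118, 0.295]
contact_force: [0.4, -0.2, 1.1]
gripper_width: 0.799
grasp_force: 0.0
time: 5.15
tool_pos: [0.4584, 0.2531, 0.2161]
tool_rot: [0.036, 0.948, -0.117, 0.293]
contact_force: [-0.3, -0.3, -0.1]
gripper_width: 0.802
grasp_force: 0.0
row d [-0.0071 -0.0499 -0.0105] r [-0.0041  0.0075  0.0061] | mm [ -5.7 -40.   -8.4]
[ 0.58542999 -0.42274777  2.13394221 -0.49976467  1.0560326   2.56850296]
[[249.00423059 189.31327608]] [[247.9588773  148.18011267]]
```

View pics/w2.png

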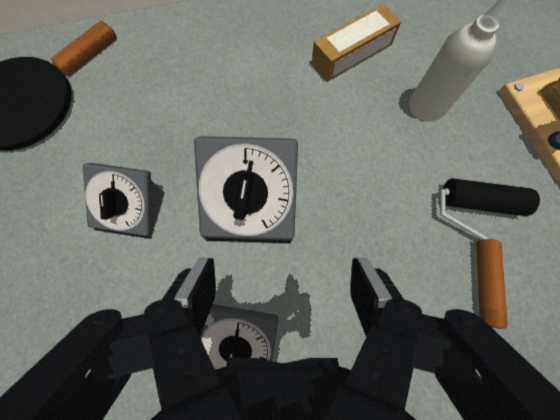

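The wrist view shows the large timer's dial centred at about (246,190), 0 mark (247,148), 15 mark about (266,226) and pointer at about (250,163), so it reads about 0.5–1 min. A small look-alike sits at (240,335), low beneath the fingers. Next I'll refine the timer pose from this picture.

Run:
```python
from fit import *
import cv2,json
C["wrist"]={k:v for k,v in np.load("w2.npz").items()}
im=cv2.imread("pics/w2.png"); g=im.min(2)
roi=np.zeros_like(g); roi[140:240,194:300]=g[140:240,194:300]
m=(roi>125).astype(np.uint8); m=cv2.morphologyEx(m,cv2.MORPH_CLOSE,np.ones((3,3)))
cs,_=cv2.findContours(m,cv2.RETR_EXTERNAL,cv2.CHAIN_APPROX_NONE); ct=max(cs,key=cv2.contourArea)
e=cv2.fitEllipse(cv2.convexHull(ct)); print("ellipse",e)
def axes(yaw): 
    r=R.from_euler('z',yaw); return r.apply([-.574,0,.819]),r.apply([.819,0,.574]),r.apply([0,1,0])
def f(p):
    n,u,v=axes(p[2]); c=np.array([p[0],p[1],.056]); t=np.linspace(0,2*np.pi,60,endpoint=False)[:,None]
    q=proj(c+.051*(np.cos(t)*u+np.sin(t)*v),"wrist").astype(np.float32)
    E=cv2.fitEllipse(q); z=proj(c+.046*u,"wrist")[0]
    zo=proj(c,"wrist")[0]
    return [E[0][0]-e[0][0],E[0][1]-e[0][1],(z-np.array([246.5,150]))[0]]
r=least_squares(f,[.57,.265,-.2566],diff_step=1e-4); print(r.x,f(r.x)); json.dump(list(r.x),open("timer.json","w"))
n,u,v=axes(r.x[2]); c=np.array([r.x[0],r.x[1],.056])
K=6; crop=cv2.resize(im[135:245,190:302],None,fx=K*.9,fy=K*.9,interpolation=cv2.INTER_CUBIC);K*=.9
def P(X): return tuple(int(a) for a in ((proj(X,"wrist")[0]-[190,135]+.5)*K))
for mi in range(0,16,5):
    a=mi*.17453; d=np.cos(a)*u-np.sin(a)*v
    cv2.line(crop,P(c+.051*d),P(c+.056*d),(0,0,255),2)
cv2.circle(crop,P(c+.034*n),3,(0,255,0),-1)
for mi in (0,1,2):
    a=mi*.17453; d=np.cos(a)*u-np.sin(a)*v; cv2.line(crop,P(c+.034*n+.023*d),P(c+.034*n+.028*d),(0,255,255),1)
cv2.imwrite("pics/crop2.png",crop)
```

```text
ellipse ((230.73687744140625, 193.44400024414062), (99.02873229980469, 126.2939682006836), 78.19084167480469)
[ 0.56907688  0.28846442 -0.86427008] [0.0, 0.0, np.float64(2.842170943040401e-14)]
```

View pics/crop2.png

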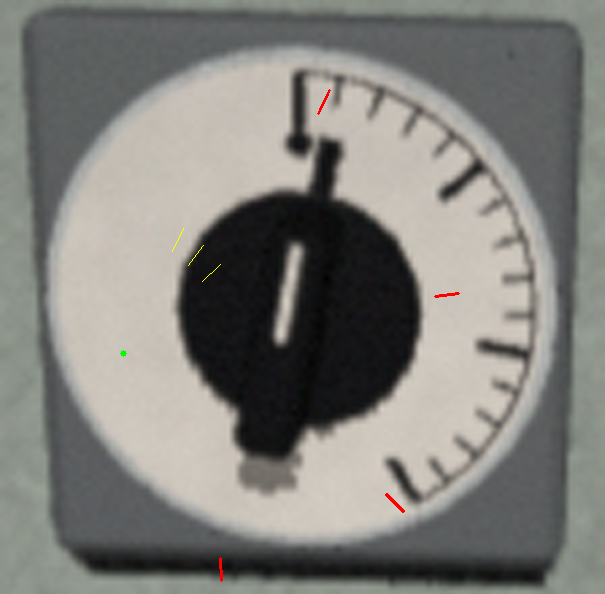

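```bash
python3 - <<'E'
from fit import *
import json
C["wrist"]={k:v for k,v in np.load("w2.npz").items()}
un=lambda p:np.array(p)/5.4+[190,135]-.5+.5/5.4
obs=[(0,(299,72)),(5,(483,163)),(10,(530,355)),(15,(420,502))]
def geo(p):
    r=R.from_euler('z',p[2]); return r.apply([-.574,0,.819]),r.apply([.819,0,.574]),r.apply([0,1,0]),np.array([p[0],p[1],.056])
def pt(p,a,rr,h=0):
    n,u,v,c=geo(p); return c+h*n+rr*(np.cos(a)*u-np.sin(a)*v)
E0=[(0,(302,46)),(180,(302,543)),(90,(556,294)),(-90,(48,294))]
def f(p):
    o=[proj(pt(p,m*.17453,p[3]),"wrist")[0]-un(q) for m,q in obs]
    cen=np.mean([proj(pt(p,np.radians(a),.051),"wrist")[0] for a,_ in E0],0)-un((302,294))
    return np.concatenate(o+[cen])
r=least_squares(f,[.57,.265,-.2566,.046]); print(r.x,f(r.x).round(2)); json.dump(list(r.x[:3]),open("timer.json","w"))
p=r.x
h=lambda k:np.concatenate([proj(pt(p,k[0],k[1],.034),"wrist")[0]-un((297,245)),proj(pt(p,k[0],k[2],.034),"wrist")[0]-un((280,340))])
q=least_squares(h,[.17,.02,0]);print("pointer",q.x,h(q.x).round(2))
E
cat timer.json
python3 - <<'E'
from tim import *
row(c+n*.15,M(.17)); row(c+n*.15,M(.17-np.pi)); print(c,n,state()["joint_pos"])
E
```

```text
[ 0.56846692  0.26929928 -0.27798147  0.04891624] [ 0.13 -0.37  0.26 -0.09  0.12 -0.4  -0.62 -0.51  0.08  1.37]
pointer [0.18489051 0.02095893 0.00221004] [ 0.  0. -0. -0.]
[0.5684669186848025, 0.26929928269784226, -0.27798146711981053]row d [-0.011  -0.0574  0.0512] r [-0.0122  0.0073  0.1294] | mm [ -8.8 -46.   41. ]
row d [-0.011  -0.0574  0.0512] r [-0.0108 -0.018  -1.9651] | mm [ -8.8 -46.   41. ]
[0.56846692 0.26929928 0.056     ] [-0.55196489  0.1575143   0.819     ] [ 0.58353147 -0.42580462  2.13421298 -0.49980908  1.05587349  2.56842893]
```

```bash
python3 -m inch '[{"dx":-0.011,"dy":-0.057,"dz":0,"rx":-0.012,"ry":0.007,"rz":0},{"dx":-0.011,"dy":-0.057,"dz":0,"rx":-0.012,"ry":0.007,"rz":-0.15},{"dx":-0.011,"dy":-0.057,"dz":0,"rx":-0.012,"ry":0.007,"rz":-0.25},{"dx":-0.011,"dy":-0.057,"dz":0,"rx":-0.012,"ry":0.007,"rz":-0.4},{"dx":-0.011,"dy":-0.057,"dz":0,"rx":-0.012,"ry":0.007,"rz":-0.4}]' 0.6
for i in 1 2 3; do python3 -m inch '[{"dx":0,"dy":0,"dz":0,"rx":0,"ry":0,"rz":-0.49},{"dx":0,"dy":0,"dz":0,"rx":0,"ry":0,"rz":-0.49},{"dx":0,"dy":0,"dz":0,"rx":0,"ry":0,"rz":-0.49},{"dx":0,"dy":0,"dz":0,"rx":0,"ry":0,"rz":-0.49},{"dx":0,"dy":0,"dz":0,"rx":0,"ry":0,"rz":-0.49}]' 0.6 | head -1; done
python3 - <<'E'
from tim import *
row(c+n*.12,M(.185-np.pi)); print(state()["joint_pos"])
E
```

```text
time: 5.7
tool_pos: [0.4639, 0.2967, 0.215]
tool_rot: [0.13, 0.938, 0.166, 0.276]
contact_force: [0.1, -0.1, 1.5]
gripper_width: 0.797
grasp_force: 0.0
time: 6.2
time: 6.7
time: 7.2
row d [0.0051 0.001  0.0904] r [ 0.0059  0.0045 -0.085 ] | mm [ 4.1  0.8 72.3]
[ 0.67188592 -0.31517929  2.06147612 -0.5637117   1.06960721 -0.11674385]
```

```bash
python3 -m inch '[{"dx":0.005,"dy":0.001,"dz":0.06,"rx":0.006,"ry":0.0045,"rz":-0.085},{"dx":0.005,"dy":0.001,"dz":0.12,"rx":0.006,"ry":0.0045,"rz":-0.085},{"dx":0.005,"dy":0.001,"dz":0.155,"rx":0.006,"ry":0.0045,"rz":-0.085},{"dx":0.005,"dy":0.001,"dz":0.155,"rx":0.006,"ry":0.0045,"rz":-0.085}]' 0.0
python3 - <<'E'
from tim import *
import cv2
row(c+n*.011,M(.185-np.pi)); print(state()["joint_pos"])
C["wrist"]=optics.camera_info("wrist"); im=optics.grab_frame("wrist")
for a,h in((0,0),(.023,.034),(-.023,.034)):
    q=proj(c+h*n+a*M(.185)[:,0],"wrist")[0]; im=cv2.circle(im.copy(),tuple(int(t) for t in q),2,(255,0,0),-1)
cv2.imwrite("pics/w3.png",im[:,:,::-1])
E
```

```text
time: 7.6
tool_pos: [0.53, 0.278, 0.107]
tool_rot: [0.298, 0.222, 0.928, -0.017]
contact_force: [-0.3, -0.8, -0.2]
gripper_width: 0.498
grasp_force: 0.0
row d [-0.0034  0.0039  0.0667] r [-0.0053 -0.0027 -0.0025] | mm [-2.7  3.2 53.4]
[ 0.55877206 -0.07617407  2.04831141 -0.61143137  0.84003124 -0.20357204]
```

View pics/w3.png

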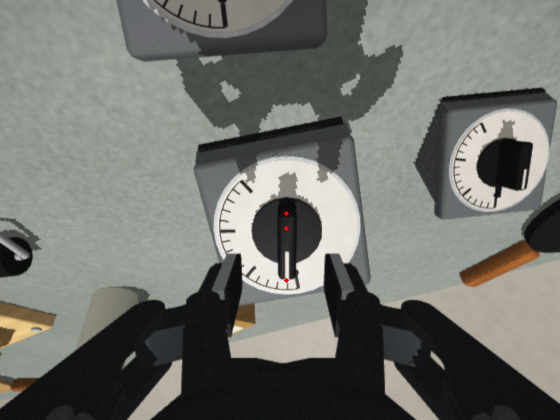

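The knob bar at (287,240) lies parallel to the fingers and centred between them, and the predicted dots fall on it. I'll descend and grip.

```bash
python3 -m inch '[{"dx":-0.003,"dy":0.003,"dz":0.03,"rx":-0.005,"ry":-0.003,"rz":0},{"dx":-0.003,"dy":0.003,"dz":0.066,"rx":-0.005,"ry":-0.003,"rz":0},{"dx":-0.003,"dy":0.003,"dz":0.066,"rx":-0.005,"ry":-0.003,"rz":0},{"dx":-0.003,"dy":0.003,"dz":0.066,"rx":-0.005,"ry":-0.003,"rz":0}]' 0.0
python3 -m inch '[{"dx":0,"dy":0,"dz":0,"rx":0,"ry":0,"rz":0},{"dx":0,"dy":0,"dz":0,"rx":0,"ry":0,"rz":0},{"dx":0,"dy":0,"dz":0,"rx":0,"ry":0,"rz":0},{"dx":0,"dy":0,"dz":0,"rx":0,"ry":0,"rz":0},{"dx":0,"dy":0,"dz":0,"rx":0,"ry":0,"rz":0}]' -1
cat > ang.py <<'E'
from tim import *
s=state(); R0=Rq(s["tool_rot"]).as_matrix(); v=np.cross(n,u)
x=-R0[:,0]; print("knob if held",np.arctan2(x@-v,x@u)%(2*np.pi),"axis off mm",((M(0).T@(s["tool_pos"]-c))*1000).round(1),"j6",s["joint_pos"][5],"tilt",np.degrees(np.arccos(-R0[:,2]@n)))
E
python3 ang.py
```

```text
time: 8.05
tool_pos: [0.5623, 0.2749, 0.0701]
tool_rot: [0.303, 0.219, 0.927, -0.011]
contact_force: [0.2, -0.5, 0.2]
gripper_width: 0.5
grasp_force: 0.0
time: 8.55
tool_pos: [0.5602, 0.2715, 0.069]
tool_rot: [0.302, 0.219, 0.928, -0.016]
contact_force: [-13.9, -12.3, 14.1]
gripper_width: 0.122
grasp_force: 59.8
knob if held 0.18493019889174991 axis off mm [  0.5   0.2 -15.5] j6 -0.17601632493423647 tilt nanang.py:3: RuntimeWarning: invalid value encountered in arccos
  x=-R0[:,0]; print("knob if held",np.arctan2(x@-v,x@u)%(2*np.pi),"axis off mm",((M(0).T@(s["tool_pos"]-c))*1000).round(1),"j6",s["joint_pos"][5],"tilt",np.degrees(np.arccos(-R0[:,2]@n)))
```

```bash
python3 -m inch '[{"dx":0.002,"dy":-0.005,"dz":0,"rx":0,"ry":0,"rz":0.06},{"dx":0.002,"dy":-0.005,"dz":0,"rx":0,"ry":0,"rz":0.15},{"dx":0.002,"dy":-0.005,"dz":0,"rx":0,"ry":0,"rz":0.24},{"dx":0.002,"dy":-0.005,"dz":0,"rx":0,"ry":0,"rz":0.32},{"dx":0.002,"dy":-0.005,"dz":0,"rx":0,"ry":0,"rz":0.32}]' -1; python3 ang.py 2>/dev/null
```

```text
time: 9.05
tool_pos: [0.56, 0.2712, 0.069]
tool_rot: [0.298, 0.433, 0.848, 0.061]
contact_force: [0.5, -5.7, 2.7]
gripper_width: 0.127
grasp_force: 59.8
knob if held 0.6679945289887073 axis off mm [  0.4   0.5 -15.7] j6 0.30637124087050344 tilt nan
```

Forces are low and the knob is following.

```bash
for i in 1 2; do python3 -m inch '[{"dx":0,"dy":0,"dz":0,"rx":0,"ry":0,"rz":0.09},{"dx":0,"dy":0,"dz":0,"rx":0,"ry":0,"rz":0.18},{"dx":0,"dy":0,"dz":0,"rx":0,"ry":0,"rz":0.27},{"dx":0,"dy":0,"dz":0,"rx":0,"ry":0,"rz":0.36},{"dx":0,"dy":0,"dz":0,"rx":0,"ry":0,"rz":0.45}]' -1; python3 ang.py 2>/dev/null; done
```

```text
time: 9.55
tool_pos: [0.5599, 0.2712, 0.069]
tool_rot: [0.261, 0.691, 0.656, 0.156]
contact_force: [-0.1, -5.4, 4.4]
gripper_width: 0.126
grasp_force: 59.9
knob if held 1.3460125715014326 axis off mm [  0.3   0.5 -15.7] j6 0.9846680014379325 tilt nan
time: 10.05
tool_pos: [0.5599, 0.2712, 0.069]
tool_rot: [0.194, 0.869, 0.39, 0.234]
contact_force: [-0.6, -5.8, 4.5]
gripper_width: 0.121
grasp_force: 59.9
knob if held 2.0209728856374074 axis off mm [  0.3   0.5 -15.7] j6 1.6596637943404138 tilt nan
```

```bash
python3 -m inch '[{"dx":0,"dy":0,"dz":0,"rx":0,"ry":0,"rz":0.09},{"dx":0,"dy":0,"dz":0,"rx":0,"ry":0,"rz":0.18},{"dx":0,"dy":0,"dz":0,"rx":0,"ry":0,"rz":0.27},{"dx":0,"dy":0,"dz":0,"rx":0,"ry":0,"rz":0.36},{"dx":0,"dy":0,"dz":0,"rx":0,"ry":0,"rz":0.45}]' -1|head -1; python3 -m inch '[{"dx":0,"dy":0,"dz":0,"rx":0,"ry":0,"rz":0.04},{"dx":0,"dy":0,"dz":0,"rx":0,"ry":0,"rz":0.04},{"dx":0,"dy":0,"dz":0,"rx":0,"ry":0,"rz":0.04}]' -1; python3 ang.py 2>/dev/null
```

```text
time: 10.55
time: 10.85
tool_pos: [0.5598, 0.2712, 0.0689]
tool_rot: [0.098, 0.951, 0.054, 0.288]
contact_force: [0.5, -5.5, 4.2]
gripper_width: 0.126
grasp_force: 59.9
knob if held 2.751140135205836 axis off mm [  0.2   0.5 -15.7] j6 2.389502588385678 tilt nan
```

```bash
for i in 1 2; do python3 -m inch '[{"dx":0,"dy":0,"dz":0,"rx":0,"ry":0,"rz":-0.08},{"dx":0,"dy":0,"dz":0,"rx":0,"ry":0,"rz":-0.16},{"dx":0,"dy":0,"dz":0,"rx":0,"ry":0,"rz":-0.24},{"dx":0,"dy":0,"dz":0,"rx":0,"ry":0,"rz":-0.32},{"dx":0,"dy":0,"dz":0,"rx":0,"ry":0,"rz":-0.335}]' -1 | head -1; done;  python3 -m inch '[{"dx":0,"dy":0,"dz":0,"rx":0,"ry":0,"rz":0},{"dx":0,"dy":0,"dz":0,"rx":0,"ry":0,"rz":0}]' -1; python3 ang.py 2>/dev/null
```

```text
time: 11.35
time: 11.85
time: 12.05
tool_pos: [0.5599, 0.2712, 0.069]
tool_rot: [0.225, 0.807, 0.506, 0.205]
contact_force: [0.8, -6.0, 5.1]
gripper_width: 0.123
grasp_force: 59.9
knob if held 1.7455518790175188 axis off mm [  0.3   0.5 -15.7] j6 1.3841531697732472 tilt nan
```

Now I'll release, back out along the axis and check.

```bash
python3 -m inch '[{"dx":0,"dy":0,"dz":0,"rx":0,"ry":0,"rz":0},{"dx":0,"dy":0,"dz":0,"rx":0,"ry":0,"rz":0},{"dx":0,"dy":0,"dz":0,"rx":0,"ry":0,"rz":0}]' 0.0;  python3 -m inch '[{"dx":0,"dy":0,"dz":-0.05,"rx":0,"ry":0,"rz":0},{"dx":0,"dy":0,"dz":-0.11,"rx":0,"ry":0,"rz":0},{"dx":0,"dy":0,"dz":-0.16,"rx":0,"ry":0,"rz":0},{"dx":0,"dy":0,"dz":-0.19,"rx":0,"ry":0,"rz":0},{"dx":0,"dy":0,"dz":-0.19,"rx":0,"ry":0,"rz":0}]' 0.0
python3 - <<'E'
from tim import *
import cv2
C["wrist"]=optics.camera_info("wrist"); im=optics.grab_frame("wrist"); np.savez("w4.npz",**C["wrist"])
q=proj(c,"wrist")[0].astype(int); print(q,im.shape)
c0,r0=max(q[0]-65,0),max(q[1]-65,0)
cr=cv2.resize(im[r0:r0+130,c0:c0+130],None,fx=4,fy=4,interpolation=cv2.INTER_CUBIC)
P=lambda X:tuple(int(a) for a in (proj(X,"wrist")[0]-[c0,r0]+.5)*4)
for k in(0,5,10,15):
    cv2.line(cr,P(c+.051*M(k*.17453)[:,0]),P(c+.056*M(k*.17453)[:,0]),(255,0,0),2)
d=M(1.745)[:,0]; cv2.circle(cr,P(c+.034*n+.021*d),4,(0,255,0),1); cv2.circle(cr,P(c+.034*n+.002*d),4,(0,255,0),1)
cv2.circle(cr,P(c+.034*n+.021*M(1.57)[:,0]),4,(255,255,0),1)
s=optics.grab_frame("side"); s=cv2.resize(s[120:250,295:425],(280,280))
out=np.zeros((520,800,3),np.uint8); out[:cr.shape[0],:cr.shape[1]]=cr; out[:280,520:]=s
cv2.imwrite("pics/fin.png",out[:,:,::-1])
E
```

```text
time: 12.35
tool_pos: [0.5588, 0.2722, 0.0667]
tool_rot: [0.223, 0.808, 0.506, 0.205]
contact_force: [-0.3, -1.0, 0.3]
gripper_width: 0.499
grasp_force: 0.0
time: 12.85
tool_pos: [0.4749, 0.2973, 0.195]
tool_rot: [0.222, 0.807, 0.506, 0.208]
contact_force: [-0.1, 0.4, 0.9]
gripper_width: 0.506
grasp_force: 0.0
[282 194] (420, 560, 3)
```

View pics/fin.png

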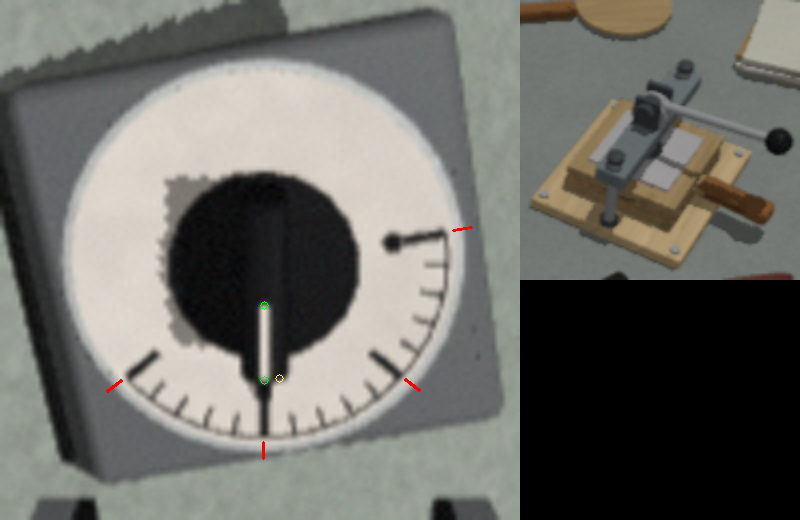

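The white line at (264,343) in the crop points exactly at the 10-minute mark (264,435). The lever is down, the bat is in place, and the gripper is clear.

```bash
python3 -c "
from plant import ticket
print(ticket.job_done())"
```

```text
the job is handed in; nothing more can be done
None
```

The job is handed in: the press lever is fully down on the bat, the timer was wound past 15 minutes and set back to 10 (both visible in the last pictures), and nothing else was touched; no verdict was shown.

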